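# Set the typewriter's touch regulator to its second stop and try the space bar

### The arm

A 7-joint arm with a two-finger parallel gripper is mounted at the origin on the work surface. World frame = base frame: x ahead of the robot, y to its left, z up, the work surface at z = 0. Lengths are in m, angles in rad, forces in N, time in s.
With the tool pointing down it reaches from about 0.4 to 0.875 m from the base axis. Payload 6.5 kg.
Tool frame: the origin (TCP) lies on the centre line of the jaws, within the pads' length; the fingertips stand 11 mm ahead of it and the grasp point (between the pads) lies 8 mm behind it; z points along the fingers, y is the direction in which the jaws open and shut (so a half turn about z gives the same grasp; the last joint's range is limited). The gripper opens to 88 mm and grips with 3 to 60 N. Pads are 18 mm wide; open, the fingers measure 123 mm over their backs; the gripper's body (75 mm by 187 mm) begins 45 mm behind the grasp point.
Start: joints at [-1.381, 0.536, -0.004, 1.538, 0.003, 1.067, -0.071], TCP at [0.164, 0.629, 0.25] pointing down, gripper open.
Joint ranges: [-2.7, 2.7], [-0.37, 2.16], [-1.27, 1.26], [0.24, 2.4], [-1.31, 4.45], [0.19, 1.91], [-2.76, 2.76]. Speed limits (rad/s): [2.39, 2.39, 3.14, 3.14, 3.14, 3.14, 3.14].

### API

Orientations are given as a 3x3 rotation matrix whose columns are the frame's x, y, z axes.
In Python, from plant import * gives the robot as it stands. Calls block until the motion is done:
- move_to(position, orientation): joint-space move of the TCP to a pose.
- line_to(position, orientation=None, max_speed=0.15, guard=None): straight line of the TCP; orientation=None keeps the orientation; max_speed is the mean speed in m/s. With guard (N) it stops when the force on the tool has changed by that much, and returns True; else False.
- set_joints(angles): joint-space move.
- set_gripper(opening, strength=None): finger opening in m; strength is the grip in N (None keeps the last); returns when the fingers have stopped.
- wait(seconds).
- ik(position, orientation): joint angles nearest the present ones, or None.
- camera(name): name is "scene" or "side" or "wrist"; returns the picture (480x640x3 uint8, red, green, blue); there is no depth.
- camera_model(name): a dict with "vfov" (degrees; the focal length in pixels is half the picture's height over the tangent of half this angle, whatever the lens; pixels are square), "cx", "cy" (the principal point, pixels), "k1" (the pictures are not rectified: a ray, as slopes to the right and down, at radius r is drawn at 1 + k1 r^2 times it, then the intrinsics apply), "R" (3x3) and "t" (3): a world point X has camera coordinates R X + t; the wrist camera has in their place "hand_eye" (4x4, takes a point from camera to tool coordinates, whose origin is the TCP and whose axes are the flange's). Camera axes: x right, y down, z forward; pixel columns grow to the right and rows downward; lengths in m; the calibration is good to about 2 mm. A picture is of the moment at which its call begins: read the wrist's pose just before it. camera_model takes no time and is no camera call.
A pose or a line that the arm cannot do raises Unreachable and nothing moves.
- hand_in(): hands the job in, once; it reports no verdict.
Trained networks look in the newest picture that a camera, given by its name, has taken for a name from the list of things; names that differ only in an ending like _2 or _b are one class to them, and where a whole thing is asked for, a point or a joint stands for the part that bears it (a point fixed in the world has none). Each returns a list of dicts, best first, with "conf" (0 to 1); they miss things now and then, are a little off and sometimes report something else, mostly with a low value. They report only what shows in the picture. A call takes as long as a camera call.
- boxes_of(camera, query): "bbox" ([left, top, right, bottom] in pixels, round what is visible of it).
- silhouettes(camera, query): "mask" (480x640 bool, what is visible of it) and "bbox" ([left, top, right, bottom] in pixels, round what is visible of it).
- spot_point(camera, query): "position" ([column, row] in pixels: a listed point, or the origin of a listed thing).
Readings, each from a call of its own:
- read_time_s(): time.
- read_joint_positions(): joint angles.
- read_joint_velocities(): joint speeds.
- read_joint_torque(): joint torques, N m.
- read_ee_pos(): TCP position.
- read_tcp_rot(): TCP orientation.
- read_force(): force on the tool from outside, world axes, zero at the start.
- read_wrist_torque(): the same for the moment, N m.
- read_width(): finger opening in m.
Only numpy, scipy, OpenCV 4.12 (cv2) and the standard library are available. Lean on these libraries where they do the work, as an engineer would, in place of code of your own. Each camera call takes 0.05 s, during which the arm holds its last target.

### The job

Set the typewriter's touch regulator to heavy: with the outside of the fingers, not gripping the tab, push the tab in its slot past the first notch and on until it sits in the second notch at the far end. Then press the space bar all the way down with a fingertip and let it spring back up, to try the setting; do not work the space bar before that. Leave the spool, bell, tin and pliers where they lie.

Things in the scene. Friction and masses are not known exactly. Their poses are not given: they have to be found in the camera images.
- typewriter: Grey portable typewriter, fixed, 310 (x) by 300 mm (y). Origin: centre of its underside, on the bench; x from keyboard (robot side) to carriage, y to the typist's left, z up. Flat top cover 95 mm high at x -25 to +83 mm; carriage behind it up to 155 mm high; return lever over the cover's left end (y +155 to +180). Key rows rise from x -109 (48 mm high) to x -33 mm (72 mm high).
- regulator (a joint): Touch regulator: the tab's travel along the typewriter's +y, m. 0 = light (y = -120 mm, near its right-hand edge), 0.024 = first notch, 0.048 = second notch, against the end stop (heavy, y = -72 mm, towards its middle). A detent draws the tab into the nearest notch; about 7 N pushes it out (more when fast), and from half-way (12 mm) it snaps on into the next.
- regulator_tab (a point): Centre of the regulator's upright steel tab on the top cover, at the typewriter's x = +12 mm, 15 mm above the cover; it moves with the tab, axes as the typewriter's. Tab: 20 mm along x, 8 mm thick along y (9 mm at the bar on its top), from 2 to 29 mm above the cover. Nothing stands within 60 mm of it along y.
- space_bar (a joint): Space bar travel in m: 0 = up, 0.007 = all the way down on its stop. Sprung: about 1.2 N to start, 4 N fully down; comes up by itself.
- space_bar_top (a point): Middle of the top face of the long black space bar at the front of the keyboard: 22 mm along x, 130 mm along y, top 46 mm above the bench when up; x = -138 mm of the typewriter. Axes as the typewriter's. The first key row begins 18 mm behind its rear edge.
- spool: Loose steel ribbon spool, empty, 54 mm across, 15 mm high, lying flat beside the typewriter. Origin: centre of its underside.
- bell: Loose brass dome bell, 58 mm across, 34 mm high, beside the typewriter. Origin: centre of its underside.
- tin: Loose round tin, 76 mm across, 36 mm high, beside the typewriter. Origin: centre of its underside.
- pliers: Loose pliers lying flat, red handles, 156 mm long, 52 mm wide, 12 mm high, beside the typewriter. Origin: near the middle, on the bench; x axis towards the jaws.

How it is judged:
By the outcome, as a careful person would: the job done as asked, in the order asked, and still so for the second after the job is handed in, with the robot touching nothing.
It also fails if it takes over 42 s, if anything falls off the work surface, if the arm or the gripper's body presses on something with over 40 N, if the wrist force passes 120 N, or if a joint passes its speed limit or range.

## Working session

There is one attempt and no reset: what is moved stays moved. The work goes in short steps, each a Python script; the robot and the scene stay as the last script left them, time stands still between calls to the robot, and variables do not carry over. Pictures are saved under pics/ and viewed, and the job is handed in when it is done.

```bash
ls; mkdir -p pics
python3 - <<'E'
from plant import *
import cv2
for n in ("scene","side","wrist"):
    im=camera(n); cv2.imwrite(f"pics/a_{n}.png",im[:,:,::-1])
    m=camera_model(n); print(n,m)
    for q in ("regulator_tab","space_bar_top","typewriter"):
        print(q,[(r["position"],r["conf"]) for r in spot_point(n,q)][:3])
print(read_time_s(),read_ee_pos(),read_tcp_rot())
E
```

```text
pics
scene {'vfov': 44.94091660319803, 'cx': 322.09489853140275, 'cy': 247.75469972992428, 'k1': -0.009032980942737837, 'R': array([[-0.76725822,  0.64133026, -0.00321279],
       [ 0.43293223,  0.51423144, -0.74036188],
       [-0.47316436, -0.56943966, -0.67220084]]), 't': array([ 0.42429593, -0.21029574,  1.59526061])}
regulator_tab [([255.3, 192.6], 0.51)]
space_bar_top [([335.7, 204.7], 0.84)]
typewriter [([298.1, 248.3], 0.71)]
side {'vfov': 51.29036183740242, 'cx': 315.96520315142544, 'cy': 232.11085506396796, 'k1': 0.03907026685933304, 'R': array([[ 0.97964559, -0.20066968, -0.00511944],
       [-0.13725984, -0.65104104, -0.74652883],
       [ 0.14647274,  0.73203637, -0.66533337]]), 't': array([-0.56181538,  0.17175458,  0.90005336])}
regulator_tab [([357.9, 313.4], 0.73)]
space_bar_top [([243.8, 305.7], 0.93), ([254.5, 236.2], 0.31)]
typewriter [([320.4, 308.4], 0.86), ([245.5, 306.7], 0.38)]
wrist {'vfov': 69.972886658455, 'cx': 314.1047343582618, 'cy': 234.55850477314186, 'k1': -0.03511083183749654, 'hand_eye': array([[-1.08642845e-03, -9.46090537e-01, -3.23900473e-01,
         8.44263872e-02],
       [ 9.99999397e-01, -1.08059483e-03, -1.97860916e-04,
         7.79553382e-04],
       [-1.62810837e-04, -3.23900492e-01,  9.46091140e-01,
        -1.35373531e-01],
       [ 0.00000000e+00,  0.00000000e+00,  0.00000000e+00,
         1.00000000e+00]])}
regulator_tab []
space_bar_top []
typewriter []
0.6 [0.16446393 0.62884331 0.24973404] [[-9.67462776e-01  2.53013388e-01  4.41058382e-05]
 [ 2.53013389e-01  9.67462777e-01  5.39867314e-06]
 [-4.13048201e-05  1.63823829e-05 -9.99999999e-01]]
```

View images.

View pics/a_scene.png

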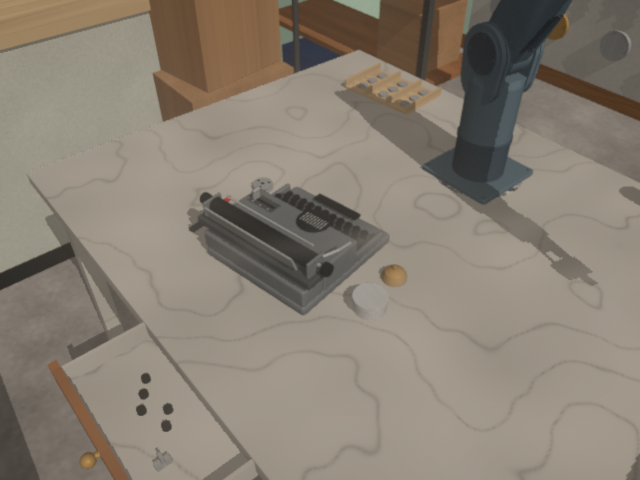

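View pics/a_side.png

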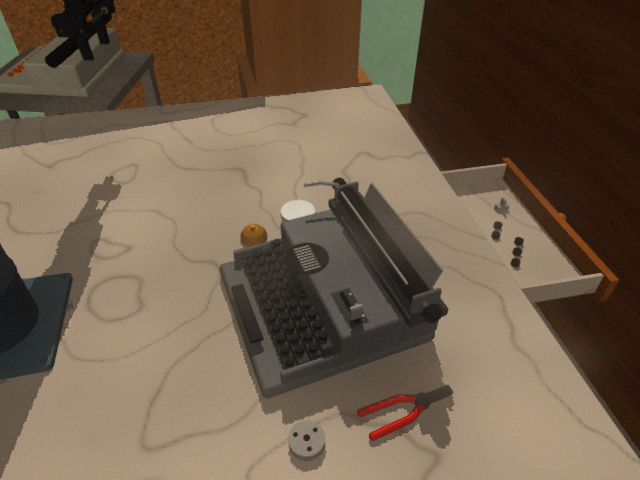

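```bash
cat > h.py <<'E'
import numpy as np, cv2
from scipy.optimize import least_squares
from plant import *
def cams(names=("scene","side")): return {n:camera_model(n) for n in names}
def proj(m,X,R=None,t=None):
    R=m["R"] if R is None else R; t=m["t"] if t is None else t
    c=np.atleast_2d(X)@np.array(R).T+t
    s=c[:,:2]/c[:,2:]; r2=(s**2).sum(1,keepdims=True)
    f=240/np.tan(np.radians(m["vfov"])/2)
    return s*(1+m["k1"]*r2)*f+[m["cx"],m["cy"]]
def tri(obs,x0=(0.6,0,0.05)):
    # obs list of (m,uv,R,t)
    fun=lambda X:np.concatenate([(proj(m,X,R,t)-uv).ravel() for m,uv,R,t in obs])
    r=least_squares(fun,x0); return r.x,r.fun
def wristRt(m,pos,rot):
    T=np.eye(4);T[:3,:3]=rot;T[:3,3]=pos
    C=np.linalg.inv(T@np.array(m["hand_eye"])); return C[:3,:3],C[:3,3]
E
python3 - <<'E'
from h import *
C=cams()
for q in ("regulator_tab","space_bar_top","typewriter"):
    o=[]
    for n in C:
        r=spot_point(n,q)
        if r: o.append((C[n],np.array(r[0]["position"]),None,None)); print(n,r[0])
    if len(o)==2: print(q,*tri(o))
E
python3 - <<'E'
import cv2
for n,(x,y,w,h) in (("side",(200,160,260,250)),("scene",(180,150,230,170))):
    im=cv2.imread(f"pics/a_{n}.png")[y:y+h,x:x+w]
    cv2.imwrite(f"pics/crop_{n}.png",cv2.resize(im,None,fx=2.4 if n=="side" else 3.4,fy=2.4 if n=="side" else 3.4,interpolation=cv2.INTER_CUBIC))
E
```

```text
scene {'position': [255.3, 192.6], 'conf': 0.51}
side {'position': [357.9, 313.4], 'conf': 0.73}
regulator_tab [ 0.60197095 -0.18463071  0.11124062] [-0.85010625  0.21052339 -0.567912   -0.14894564]
scene {'position': [335.7, 204.7], 'conf': 0.84}
side {'position': [243.8, 305.7], 'conf': 0.93}
space_bar_top [ 0.43171818 -0.08534465  0.05315658] [ 2.16329091 -1.01752353  1.56143992  0.68644151]
scene {'position': [298.1, 248.3], 'conf': 0.71}
side {'position': [320.4, 308.4], 'conf': 0.86}
typewriter [ 0.56746265 -0.07085587 -0.00312773] [ 0.03991442 -0.01282577  0.03152126  0.01013095]
```

```bash
ls pics
```

```text
a_scene.png
a_side.png
a_wrist.png
crop_scene.png
crop_side.png
```

View pics/crop_side.png

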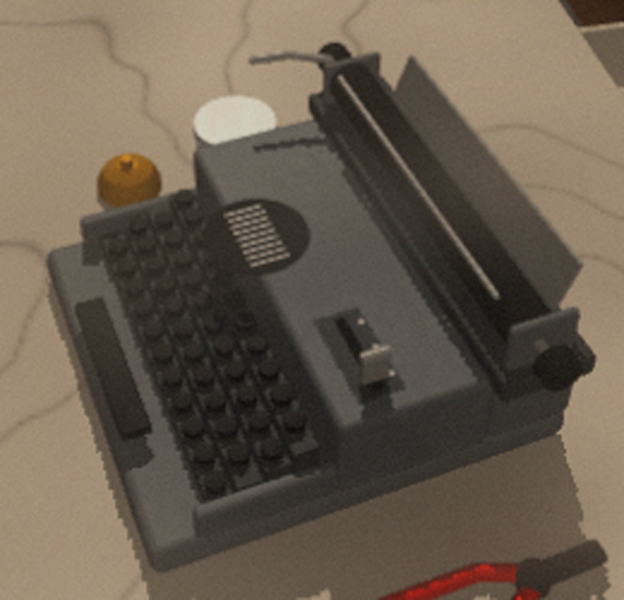

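View pics/crop_scene.png

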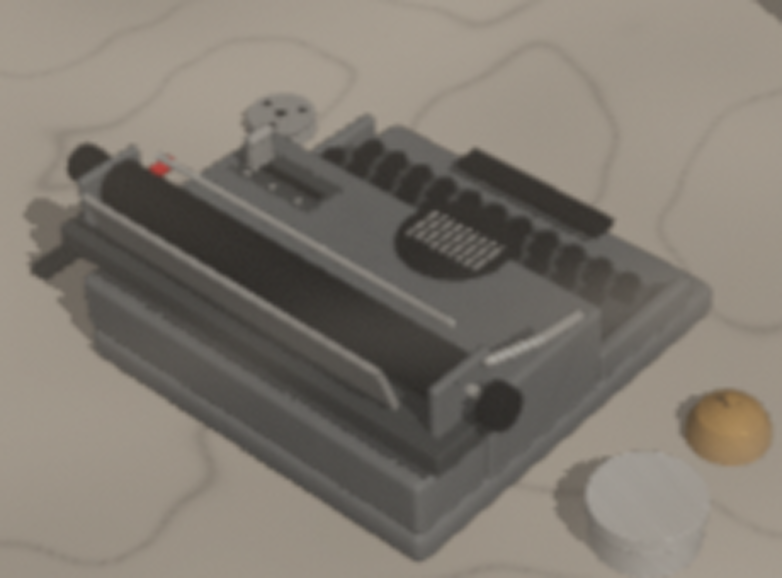

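Run:
```python
from h import *
yaw=np.radians(8.5); tx=np.array([np.cos(yaw),np.sin(yaw),0]); ty=np.array([-tx[1],tx[0],0])
R=np.column_stack([-tx,ty,[0,0,-1]])
print(ik([0.47,-0.11,0.36],R))
move_to([0.47,-0.11,0.36],R)
set_gripper(0.0,20)
m=camera_model("wrist"); C=cams()
p,r=read_ee_pos(),read_tcp_rot()
im=camera("wrist"); cv2.imwrite("pics/w1.png",im[:,:,::-1])
np.savez("w1.npz",p=p,r=r)
W=wristRt(m,np.array(p),np.array(r))
for q in ("regulator_tab","space_bar_top","typewriter"):
    s=spot_point("wrist",q); print(q,s[:2])
print(read_width(),read_time_s(),p)
```

```text
[-0.61552871  0.16090415  0.85889845  1.86353892 -0.13181537  1.17552342
  2.00709114]
regulator_tab [{'position': [244.7, 289.8], 'conf': 0.71}]
space_bar_top [{'position': [333.3, 161.0], 'conf': 0.67}]
typewriter [{'position': [335.2, 245.1], 'conf': 0.66}]
0.0004664857306858992 5.2417 [ 0.46998582 -0.10998982  0.35999097]
```

View pics/w1.png

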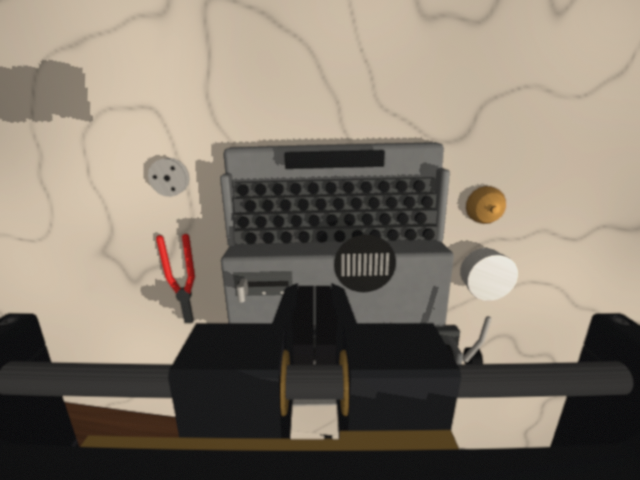

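Run:
```python
import cv2
im=cv2.imread("pics/w1.png")[130:330,215:455]
cv2.imwrite("pics/w1c.png",cv2.resize(im,None,fx=3,fy=3,interpolation=cv2.INTER_CUBIC))
```

```text
(no output)
```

View pics/w1c.png

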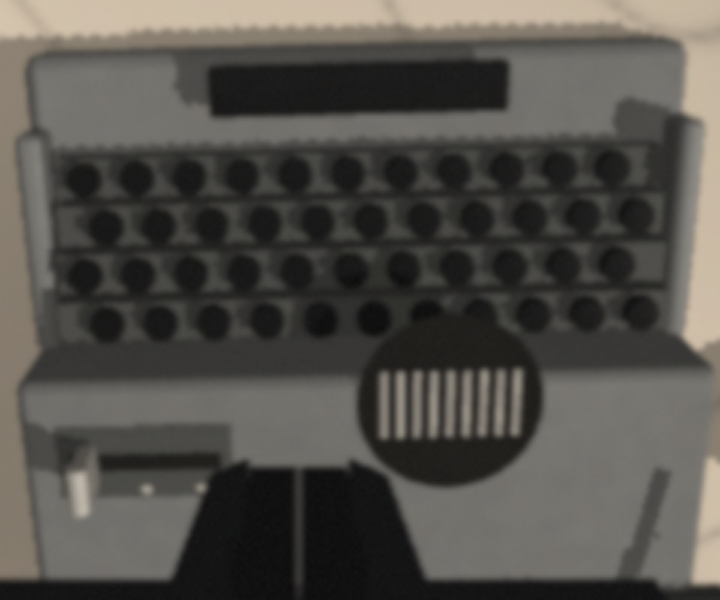

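Run:
```python
from h import *
d=np.load("w1.npz"); C=cams(); m=camera_model("wrist"); Rw,tw=wristRt(m,d["p"],d["r"])
w=lambda a,b:(a/3+215,b/3+130); s=lambda a,b:(a/2.4+200,b/2.4+160); q=lambda a,b:(a/3.4+180,b/3.4+150)
O=[("w",(-149,-65,46),w(209,68)),("w",(-149,65,46),w(507,61)),("w",(-127,-65,46),w(212,116)),("w",(-127,65,46),w(508,108)),
("w",(12,-120,124),w(79,493)),
("s",(-149,65,46),s(80,303)),("s",(-127,65,46),s(98,297)),("s",(-149,-65,46),s(122,437)),("s",(-127,-65,46),s(150,430)),
("s",(12,-120,124),s(376,353)),
("c",(-149,65,46),q(613,217)),("c",(-149,-65,46),q(476,149)),("c",(12,-120,124),q(260,135))]
def P(k,X): return proj(m,X,Rw,tw)[0] if k=="w" else proj(C["side" if k=="s" else "scene"],X)[0]
def toW(v,X): 
    c,sn=np.cos(v[2]),np.sin(v[2]); X=np.array(X)/1000
    return np.array([v[0]+c*X[0]-sn*X[1],v[1]+sn*X[0]+c*X[1],v[3]+X[2]])
def fit(sel):
    o=[x for x in O if x[0] in sel]
    f=lambda v:np.concatenate([P(k,toW(v,X))-np.array(u) for k,X,u in o])
    r=least_squares(f,[.567,-.07,.15,0],loss="soft_l1"); print(sel,r.x.round(4),np.degrees(r.x[2]).round(2)); 
    if sel=="wsc": print(f(r.x).reshape(-1,2).round(1))
    return r.x
for sel in ("w","s","wsc"): v=fit(sel)
print("tab",toW(v,(12,-120,110)),"bar",toW(v,(-138,0,46)))
# independent triangulation of tab top
ob=[(m,np.array(w(79,493)),Rw,tw),(C["side"],np.array(s(376,353)),None,None),(C["scene"],np.array(q(260,135)),None,None)]
print(tri(ob))
ob=[(m,np.array([333.3,161]),Rw,tw),(C["side"],np.array([243.8,305.7]),None,None),(C["scene"],np.array([335.7,204.7]),None,None)]
print("net bar",tri(ob))
ob=[(m,np.array([244.7,289.8]),Rw,tw),(C["side"],np.array([357.9,313.4]),None,None),(C["scene"],np.array([255.3,192.6]),None,None)]
print("net tab",tri(ob))
for n in("w","s","c"): print(n,[P(n,toW(v,(12,y,95))).round(1) for y in(-120,-96,-72)])
np.save("pose.npy",v)
```

```text
w [ 0.5701 -0.0638  0.1748 -0.0031] 10.02
s [ 0.5679 -0.0682  0.1717  0.0018] 9.84
wsc [ 0.5691 -0.0642  0.1733 -0.0022] 9.93
[[-0.6 -1. ]
 [ 1.1 -1.3]
 [-0.7  0.1]
 [ 0.1  0.3]
 [-0.2 -1. ]
 [-1.9  0.5]
 [ 2.3 -0.4]
 [ 0.2 -0.3]
 [ 1.5 -1.5]
 [ 0.1 -0.3]
 [ 0.3  1.3]
 [-0.8  0.2]
 [-1.2  0.2]]
tab [ 0.60166026 -0.18036159  0.10780603] bar [ 0.43321354 -0.08802687  0.04380603]
(array([ 0.60169535, -0.18000088,  0.12234624]), array([ 0.0243502 , -0.75210982,  0.06284289, -0.69913738, -1.15612422,
        0.0948951 ]))
net bar (array([ 0.4334813 , -0.08865946,  0.05503939]), array([ 1.29942212, -0.89677718,  2.66604773,  1.27696943,  0.72518546,
       -1.98944983]))
net tab (array([ 0.60316047, -0.18025395,  0.10902899]), array([-1.52444977, -0.34604593, -0.63478174, -1.52320841, -0.10620206,
        2.05311451]))
w [array([245.6, 282.5]), array([263.9, 282.1]), array([282.3, 281.7])]
s [array([355.9, 318.6]), array([349.6, 307.7]), array([343.6, 297.2])]
c [array([256.3, 200. ]), array([263.6, 204. ]), array([271.1, 208.2])]
```

```bash
cat >> h.py <<'E'
v=np.array([0.5691,-0.0645,0.1733])
TX=np.array([np.cos(v[2]),np.sin(v[2]),0]); TY=np.array([-TX[1],TX[0],0])
RT=np.column_stack([-TX,TY,[0,0,-1]])
def w_(x,y,z): return np.array([v[0],v[1],0])+TX*x/1000+TY*y/1000+np.array([0,0,z/1000])
def tw_(p): d=np.array(p)-[v[0],v[1],0]; return np.array([d@TX,d@TY,d[2]])*1000
E
python3 - <<'E'
from h import *
move_to(w_(12,-162,200),RT)
line_to(w_(12,-162,113))
print(read_time_s(),tw_(read_ee_pos()),read_force())
g=line_to(w_(12,-128,113),max_speed=0.03,guard=4)
print(g,read_time_s(),tw_(read_ee_pos()),read_force())
im=camera("side"); cv2.imwrite("pics/s2.png",cv2.resize(im[160:410,200:460,::-1],None,fx=2.4,fy=2.4,interpolation=cv2.INTER_CUBIC))
E
```

```text
6.925 [  12.55233656 -162.34074012  114.15265467] [ 0.0904282  -0.3649087   0.05275984]
True 7.725 [  12.04321831 -138.21137744  112.99335167] [ 0.96796503 -2.79490129  2.47803428]
```

View pics/s2.png

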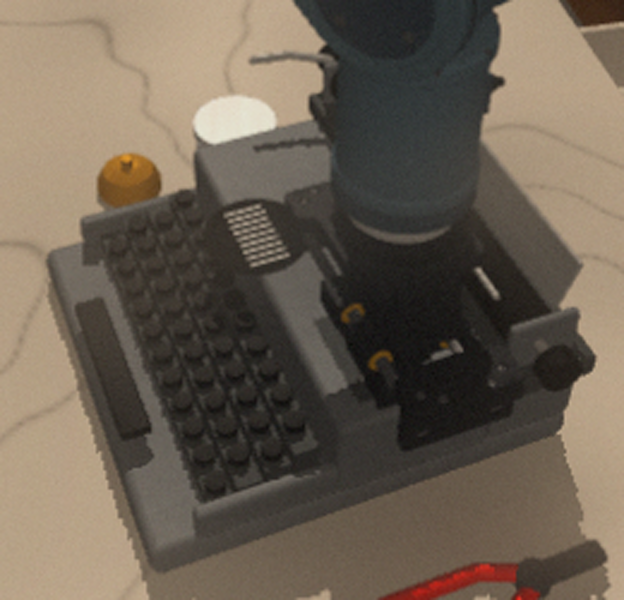

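Run:
```python
from h import *
for y in (-131,-124,-114,-104,-97,-92):
    g=line_to(w_(12,y,113),max_speed=0.03,guard=30)
    print(y,g,read_time_s(),tw_(read_ee_pos()).round(1),np.round(read_force(),1))
    if g: break
```

```text
-131 False 8.1583 [  12.  -132.   113.1] [ 2.4 -4.7 -0.7]
-124 False 8.5417 [  11.8 -122.9  112.6] [0.3 0.4 0. ]
-114 False 9.025 [  11.7 -114.4  113. ] [-0.1 -2.2  0.1]
-104 False 9.5083 [  12.3 -103.   112.9] [-0.4  0.  -0.5]
-97 False 9.8917 [ 12.1 -96.6 113. ] [ 0.9 -0.2  0. ]
-92 False 10.2083 [ 11.8 -92.6 113.2] [-0.1 -2.8  1. ]
```

Run:
```python
from h import *
wait(0.2); print(tw_(read_ee_pos()).round(1),np.round(read_force(),1))
for y in (-91,-90,-89,-88):
    g=line_to(w_(12,y,113),max_speed=0.02,guard=12)
    print(y,g,read_time_s(),tw_(read_ee_pos()).round(1),np.round(read_force(),1))
    if g or -TY@np.array(read_force())>10: break
line_to(w_(12,-125,113),max_speed=0.1)
line_to(w_(12,-150,200),max_speed=0.2)
move_to(w_(-100,-50,330),RT)
p,r=np.array(read_ee_pos()),np.array(read_tcp_rot())
m=camera_model("wrist"); Rw,tw=wristRt(m,p,r)
im=camera("wrist"); cv2.imwrite("pics/w3.png",im[:,:,::-1])
print(spot_point("wrist","regulator_tab"))
for t in (0,24,48): print(t,proj(m,w_(12,-120+t,124),Rw,tw),proj(m,w_(12,-120+t,110),Rw,tw))
im=camera("side"); cv2.imwrite("pics/s3.png",cv2.resize(im[160:410,200:460,::-1],None,fx=2.4,fy=2.4,interpolation=cv2.INTER_CUBIC))
print(spot_point("side","regulator_tab"))
for t in (0,24,48): print(t,proj(camera_model("side"),w_(12,-120+t,110)))
print(read_time_s())
```

```text
[ 11.9 -92.6 113.2] [ 0.3 -3.5  0.4]
-91 False 10.6583 [ 11.8 -92.5 113.2] [ 0.5 -5.7 -0.7]
-90 False 10.9083 [ 11.8 -92.4 113.3] [ 1.5 -7.7 -2.4]
-89 False 11.1583 [ 11.8 -92.3 113.4] [ 1.5 -9.4 -3.8]
-88 False 11.4083 [ 11.8 -92.2 113.4] [  3.5 -12.2  -5.6]
[]
0 [[250.92123063 300.79585055]] [[253.00787213 294.73189608]]
24 [[272.18205181 300.85533534]] [[273.57072037 294.78400754]]
48 [[293.47817639 300.89677199]] [[294.16549924 294.8207995 ]]
[{'position': [343.1, 288.0], 'conf': 0.54}]
0 [[356.40110894 311.82334113]]
24 [[350.03692885 300.85534159]]
48 [[343.93840045 290.34563319]]
13.5333
```

View pics/w3.png

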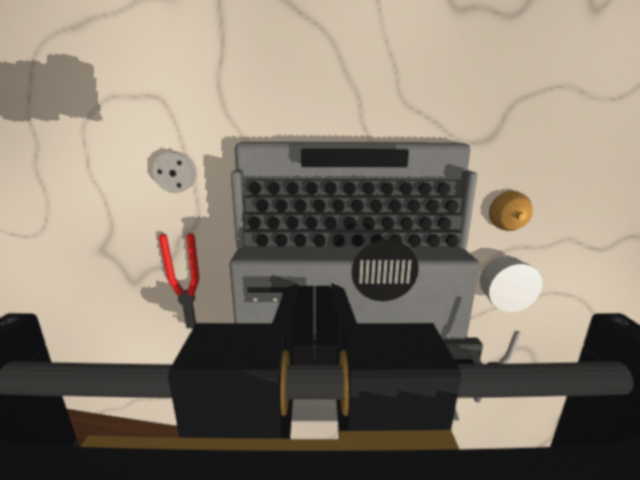

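View pics/s3.png

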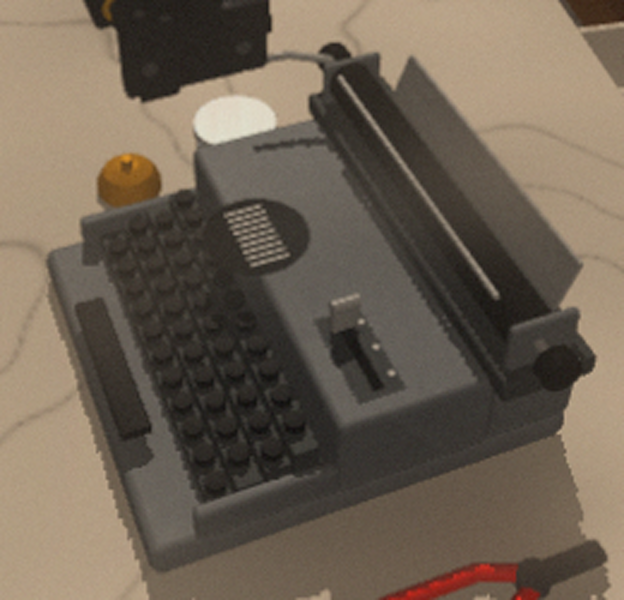

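Run:
```python
from h import *
move_to(w_(-138,0,120),RT)
line_to(w_(-138,0,66)); wait(0.1)
print(tw_(read_ee_pos()).round(1),np.round(read_force(),1))
for z in (59,56,53,51,50,48,46,44,42,40):
    g=line_to(w_(-138,0,z),max_speed=0.02,guard=15)
    F=np.array(read_force())
    print(z,g,read_time_s(),tw_(read_ee_pos()).round(1),F.round(1))
    if g or F[2]>13: break
wait(0.3); print(tw_(read_ee_pos()).round(1),np.round(read_force(),1))
im=camera("side"); cv2.imwrite("pics/s4.png",cv2.resize(im[200:400,180:400,::-1],None,fx=3,fy=3,interpolation=cv2.INTER_CUBIC))
```

```text
[-137.    -0.5   67.1] [0.5 0.4 0.2]
59 False 15.525 [-138.1   -0.    58.9] [0.4 0.3 0.9]
56 False 15.825 [-1.378e+02 -1.000e-01  5.600e+01] [ 1.4 -0.4  1. ]
53 False 16.125 [-1.378e+02 -1.000e-01  5.300e+01] [ 1.3 -0.9  1.8]
51 False 16.375 [-1.378e+02 -1.000e-01  5.100e+01] [ 0.2 -0.2  3.3]
50 False 16.625 [-1.378e+02 -1.000e-01  5.040e+01] [-0.6  0.5  9.4]
48 False 16.875 [-137.7   -0.2   49.7] [-7.   3.5 38.3]
[-137.7   -0.2   49.7] [-7.1  2.5 39.3]
```

View pics/s4.png

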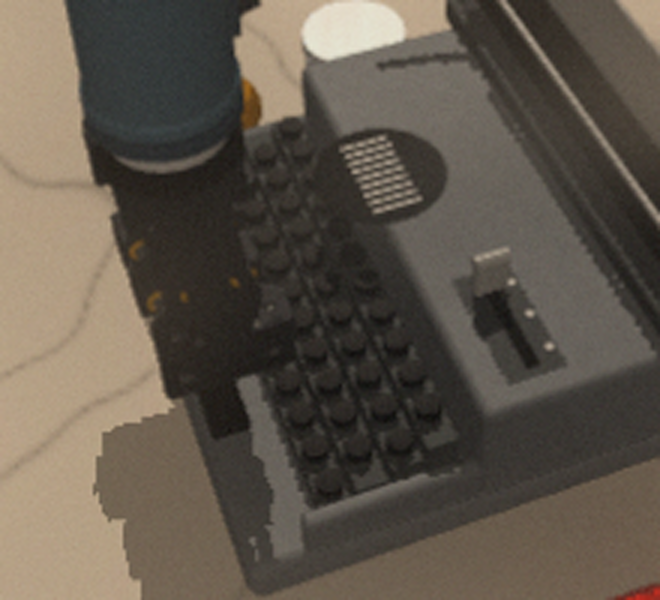

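Run:
```python
from h import *
line_to(w_(-138,0,75),max_speed=0.06)
line_to(w_(-138,0,140),max_speed=0.2)
move_to(w_(-100,80,330),RT); wait(0.3)
for n in ("side","wrist"):
    im=camera(n); cv2.imwrite(f"pics/f_{n}.png",im[:,:,::-1])
im=camera("side");cv2.imwrite("pics/f_c.png",cv2.resize(im[160:410,200:460,::-1],None,fx=2.4,fy=2.4,interpolation=cv2.INTER_CUBIC))
print(spot_point("side","regulator_tab"),spot_point("side","space_bar_top"),np.round(read_force(),1),read_time_s())
```

```text
[{'position': [344.0, 291.0], 'conf': 0.65}] [{'position': [246.0, 308.7], 'conf': 0.64}] [ 0.8  0.3 -0.5] 19.7
```

View pics/f_c.png

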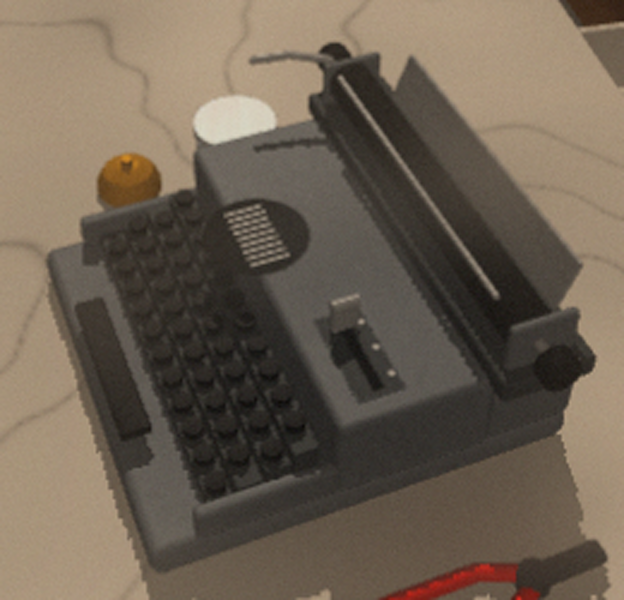

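View pics/f_wrist.png

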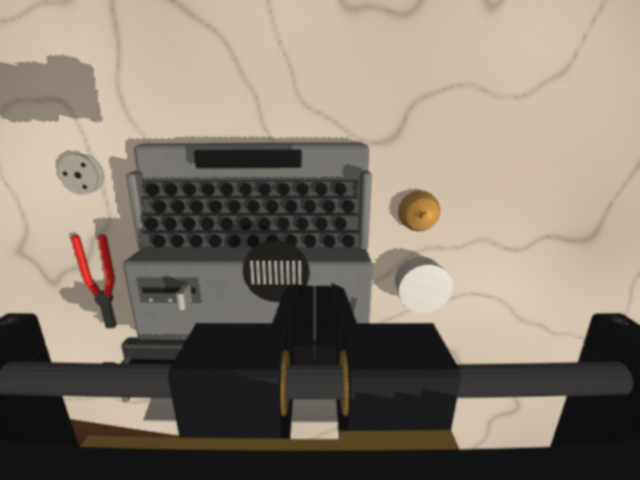

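The side picture shows the tab at the far end of its slot (crop pixel 345,312) and the space bar up, as at the start. The wrist picture shows the tab at (183,295) at the slot's left end. The spool, pliers, bell and tin lie where they did.

```bash
python3 -c "
from plant import *
hand_in()"
```

```text
the job is handed in; nothing more can be done
```

The touch regulator is set to heavy and the space bar has been tried once after that. The job was handed in at about 20 s, with the arm clear of everything.

- **Regulator:** I pushed the tab with the outside of the closed fingers, past the first notch and on to the end stop. It stopped moving there at about 12 N. Afterwards the network placed it at side-camera pixel (344, 291), against (343.9, 290.3) expected for the second notch, and the picture agrees.
- **Space bar:** I pressed it with the fingertips until it reached its stop, with the tips at about 39 mm above the bench, which is the full 7 mm of travel. On the stop the press peaked at about 39 N, more than I intended. It sprang back up, and the final picture looks the same as before.
- **Loose things:** the spool, bell, tin and pliers look unmoved in the final pictures.
- **Checks that disagreed or failed:**
  - The fitted typewriter height came out about 2 mm low, so I used the bench as zero.
  - The network's space-bar height was about 9 mm too high, so I did not use it.
  - The wrist-camera check of the tab just after the push failed because the fingers hid it. The side camera and a later wrist picture confirmed the tab instead.

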